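Power up the repaired inverter

TASK

Power up the opened inverter with the closed fingers, in this order: push the popped-out white reset pin of its overload cut-out fully home, then press the red rocker on the outlet box over to ON (its end with the white line goes down), then press the green start button fully down, keep it down for a full second and let it come back up. Press nothing else: leave the red stop button and the black rocker alone, and do not lift or shift the outlet box or anything else lying about.

Things in the scene. Friction and masses are not known exactly. Their poses are not given: they have to be found in the camera images.
- inverter: opened power inverter, fixed, dark grey pan 260 (x) x 240 (y) mm; origin under its centre on the bench, own +x to its rear. Ledge 50 mm high at own x -130 to -65 carries green and red buttons 75 mm either side of the middle (which is which varies), a loose capacitor between. Behind: lane with the cut-out, then batteries and transformer (own x 35 to 125, tops about 70 mm up)
- cutout: overload cut-out, fixed black block 40 x 36 x 46 mm with a steel collar (26 dia, 4 high) on top, standing in the middle lane of the inverter at varying place. Origin under its centre, 14 mm above the bench; the collar's top is 50 mm above the origin
- pin_top (a point): centre of the top of the white reset pin (16 mm dia) of the cut-out; popped out it is 12 mm above the collar, fully home 4 mm (so 76 and 68 mm above the bench). Pushed straight down; moves with the pin
- reset_pin (a joint): reset pin, m: 0 popped out, 0.008 fully home. Stiff: about 4 N moves it, no spring, it stays where it is pushed to; push on to its stop
- outlet_box: loose white outlet box, 110 (x) x 160 (y) x 45 mm, 0.9 kg; origin under its centre. On top two rockers, red at own y +45 and black at own y -45 mm, pivoting about own y at own x +12, and a grey socket between. The ON end of both is the +x end, with a white line on the rocker
- red_rocker_on (a point): point on the top face of the red rocker (52 x 26 mm, 8 thick) on its ON end, 22 mm from the pivot towards the box's own +x; stands about 62 mm above the bench when off, 51 mm when on, and moves with the rocker. Press down here, with the fingers clear of the other half
- red_rocker (a joint): red rocker, rad: 0 off (ON end up), 0.52 on (ON end down). Stiff: about 2 N at the ON end moves it (more nearer the pivot), no snap or spring, it stays where it is pushed to; push on to its stop
- black_rocker_on (a point): same point on the black rocker (another outlet, off); leave it alone
- black_rocker (a joint): black rocker, rad: 0 off, 0.52 on; must stay off
- start_top (a point): centre of the top of the green start button (28 mm dia) in its black housing (44 mm dia, 12 mm high) on the ledge; 72 mm above the bench when up; moves with the button
- start (a joint): green start button, m: 0 up, 0.006 fully down; spring return, 1.5 N to start moving, 5 N fully down
- stop_top (a point): centre of the top of the red stop button, same size as the green one; leave it alone
- stop (a joint): red stop button, m: 0 up, 0.006 fully down; must not be pressed
- capacitor: loose blue capacitor, 24 mm dia x 32 mm, standing on the ledge between the buttons; origin under its centre; leave in place
- multimeter: loose grey-green multimeter lying flat, 80 x 150 x 42 mm, origin under its centre; leave in place
- screwdriver: loose screwdriver lying on the bench; leave in place
- mug: loose blue mug, 78 mm dia x 90 mm; leave in place
- solder_spool: loose metal spool, 60 mm dia x 40 mm; leave in place
- parts_tray: loose orange divided tray, 110 x 170 x 35 mm; leave in place
- flux_jar: loose small amber jar, 52 mm dia x 55 mm; leave in place
- brush: loose brush lying at the left side of the bench; leave in place

How it is judged (in metres and radians):
On the way, in this order (a step that is already met when the one before it is completed fails the run):
1. the white reset pin is pushed home (value of joint reset_pin above 0.006 m), for 0.1 s.
2. the red rocker is on (value of joint red_rocker above 0.4 rad), for 0.1 s.
3. the green start button is held down (0.8 s of the second asked for) (value of joint start above 0.0045 m), for 0.8 s.
4. the start button is let up (value of joint start below 0.0015 m), for 0.1 s.
At the end, for the whole second after the job is handed in: reset pin home (over 6 of 8 mm), red rocker on (over 0.40 of 0.52 rad), start and stop buttons up (within 1.5 mm), black rocker off, outlet box and all loose things within 25 mm of where they started (value of joint reset_pin above 0.006 m and value of joint red_rocker above 0.4 rad and value of joint each of start, stop below 0.0015 m and value of joint black_rocker below 0.12 rad and distance of each of multimeter, screwdriver, mug, solder_spool, parts_tray, flux_jar, capacitor, brush, outlet_box from where it was at the start of the episode below 0.025 m); the robot touches nothing.
It fails at once if the red rocker was switched on before the reset pin was home (value of joint red_rocker above 0.3 rad and value of joint reset_pin below 0.004 m).
It fails at once if the start button was pressed before pin and rocker were set (value of joint start above 0.003 m and (value of joint reset_pin below 0.006 m or value of joint red_rocker below 0.4 rad)).
It fails at once if the red stop button or the black rocker was pressed (value of joint stop above 0.003 m or value of joint black_rocker above 0.26 rad).
It fails at once if the outlet box was shifted, lifted or tipped (distance of outlet_box from where it was at the start of the episode above 0.025 m or height (world z) of outlet_box above 0.01 m or angle between outlet_box's own z axis and vertical above 0.15 rad).
It fails at once if a bystander was moved, lifted or knocked over (distance of any of multimeter, screwdriver, mug, solder_spool, parts_tray, flux_jar, capacitor, brush from where it was at the start of the episode above 0.025 m or angle between any of capacitor, mug, flux_jar, solder_spool's own z axis and vertical above 0.5 rad).
It also fails if it takes over 51 s, if anything falls off the work surface, if the arm or the gripper's body presses on something with over 40 N, if the wrist force passes 120 N, or if a joint passes its speed limit or range.

ROBOT

A 6-joint arm with a two-finger parallel gripper is mounted at the origin on the work surface. World frame = base frame: x ahead of the robot, y to its left, z up, the work surface at z = 0. Lengths are in mm, angles in rad, forces in N, time in s.
With the tool pointing down it reaches from about 300 to 950 mm from the base axis. Payload 3.1 kg.
Tool frame: the origin (TCP) lies midway between the tips of the shut fingers; the grasp point (between the pads) lies 19 mm behind it; z points along the fingers, x is the direction in which the jaws open and shut, and the axes are right-handed (so a half turn about z gives the same grasp; the last joint's range is limited). The gripper opens to 85 mm and grips with 20 to 120 N. Pads are 22 mm wide; open, the fingers measure 114 mm over their backs; the gripper's body (76 mm by 85 mm) begins 54 mm behind the grasp point. The pads swing forward as they close: fully open they stand 13 mm farther back than shut.
Start: joints at [1.199, 0.308, 1.634, -0, 1.2, -0.07], TCP at [185.8, 596.75, 201.372] pointing down, gripper open.
Joint ranges: [-3.06, 3.06], [-0.79, 1.96], [0.05, 2.63], [-1.19, 4.34], [0.05, 2.64], [-2.94, 2.94]. Speed limits (rad/s): [2.79, 2.79, 3.14, 3.14, 3.14, 3.14].

INTERFACE

Orientations are given as a unit quaternion [x, y, z, w].
In Python, from cell import arm gives the robot as it stands. The module is installed in compiled form; this text tells all that it offers.
- The arm moves only by the shell command python3 -m jog 'ROWS' [FORCE]. ROWS is JSON, one flat list of numbers, 5 for each row, row after row: the shift along the tool's x, y, z in mm, then the turn about the tool's z in units of 6 degrees (1.0 is 6 degrees), then the finger opening in mm, from 0 to 85.4. In form: [dx, dy, dz, roll, claw, dx, dy, dz, roll, claw, ...]. A call has 1 to 12 rows; each row shifts and turns the commanded pose from where the row before left it, along the tool's axes as they then stand; what a row does not reach is not made up. A row lasts 1/10 s, in which the tool goes at most 50 mm and 8.59 degrees, less where a joint would pass 70% of its speed; a pose out of reach is approached as far as the arm can. A call is refused whole if a number of a shift passes 50 or a number of a turn 1, either way. A call with a gripper value outside its range is refused whole. The fingers move at their own pace and stop on an object; FORCE is the grip in N (left out, the last holds). Time passes only in rows, so rows that do not move let the fingers close. It gives the time, the measured TCP pose, the force and the opening at its end, in the units of the state.
- arm.read_state(): the state, without advancing time (a new reading comes with each control period).
- arm.capture(name): name is "scene" or "side" or "wrist"; returns the picture (400x640x3 uint8, blue, green, red); there is no depth.
- arm.camera_model(name): a dict with "fx", "fy", "cx", "cy" (pixels), "world_from_camera" (4x4, takes a point from camera to world coordinates). Camera axes: x right, y up, looking along -z (the intrinsics and any distortion apply to the point x, -y, -z); pixel columns grow to the right and rows downward; lengths in mm; the calibration is good to about 2 mm. The wrist camera is an equidistant fisheye: a pixel r from the principal point sees the ray r / f radians off the axis. A picture is of the moment at which its call begins: read the wrist's pose just before it. camera_model takes no time and is no camera call; for the wrist camera it gives the pose at the moment of the call.
- arm.hand_in(): hands the job in, once; it reports no verdict.
Trained networks look in the newest picture that a camera, given by its name, has taken for a name from the list of things; names that differ only in an ending like _2 or _b are one class to them, and where a whole thing is asked for, a point or a joint stands for the part that bears it (a point fixed in the world has none). Each returns a list of dicts, best first, with "conf" (0 to 1); they miss things now and then, are a little off and sometimes report something else, mostly with a low value. They report only what shows in the picture. A call takes as long as a camera call.
- arm.find_in(camera, label): "xyz" ([x, y, z] in mm, in world coordinates, good to about 4 mm: the middle of the surface that is visible of it).
- arm.trace(camera, label): "mask" (400x640 bool, what is visible of it).
- arm.mark_of(camera, label): "xyz" ([x, y, z] in mm, in world coordinates, good to about 4 mm: a listed point, or the origin of a listed thing).
The state is a dict: "time": time; "joints": joint angles; "joint_velocities": joint speeds; "tau": joint torques, N m; "tcp_pos": TCP position; "orientation": TCP orientation; "force": force on the tool from outside, world axes, zero at the start; "ft_torque": the same for the moment, N m; "finger_gap": finger opening in mm.
Only numpy, scipy, OpenCV 4.12 (cv2) and the standard library are available. Lean on these libraries where they do the work, as an engineer would, in place of code of your own. Each camera call takes 0.05 s, during which the arm holds its last target.

## Working session

There is one attempt and no reset: what is moved stays moved. The work goes in short steps, Python scripts to look and compute and a shell command to move; the robot and the scene stay as the last step left them, time stands still between calls to the robot, and variables do not carry over. Pictures are saved under pics/ and viewed, and the job is handed in when it is done.

```bash
mkdir -p pics; ls; python3 - <<'E'
from cell import arm
import cv2
s=arm.read_state(); print(s)
for c in ("scene","side","wrist"):
    im=arm.capture(c); cv2.imwrite(f"pics/a_{c}.png",im)
    m=arm.camera_model(c); print(c,m)
    for l in ("pin_top","red_rocker_on","black_rocker_on","start_top","stop_top","inverter","outlet_box","cutout","capacitor"):
        r=arm.mark_of(c,l); print(l,[( [round(float(v),1) for v in d['xyz']],round(float(d['conf']),2)) for d in r[:2]])
E
```

```text
pics
{'time': 0.0, 'joints': array([ 1.19933404e+00,  3.08993218e-01,  1.63520475e+00,  1.21277760e-05,
        1.19971035e+00, -6.96651107e-02]), 'joint_velocities': array([ 0.00038738,  0.00033825, -0.00055018,  0.00011706,  0.00145613,
        0.00084056]), 'tau': array([-3.84063633e-04, -4.15245759e+01, -2.76667660e+01, -2.14044899e-04,
        1.01736040e-02, -1.55094551e-07]), 'tcp_pos': array([185.44621772, 595.90949079, 200.14583947]), 'orientation': array([ 8.05369204e-01,  5.92772389e-01, -9.81017836e-04,  6.14988421e-04]), 'force': array([-0.55920539,  0.49609775,  1.00205024]), 'ft_torque': array([-0.07388056,  0.00157256,  0.01639556]), 'finger_gap': 85.3632249205979}
scene {'fx': 409.3618567728008, 'fy': 409.3618567728008, 'cx': 319.6900736213444, 'cy': 204.73430640741694, 'world_from_camera': array([[ 7.14778203e-01, -5.21057526e-01,  4.66466692e-01,
         9.83007419e+02],
       [ 6.99214342e-01,  5.45642892e-01, -4.61923304e-01,
        -5.08847682e+02],
       [-1.38356211e-02,  6.56332911e-01,  7.54344541e-01,
         9.17319994e+02],
       [ 0.00000000e+00,  
[... 1452 characters left out ...]
135.0, -1.0], 0.47)]
wrist {'fx': 309.70691628693146, 'fy': 309.70691628693146, 'cx': 323.7510674349417, 'cy': 204.2440920678722, 'world_from_camera': array([[ 2.96149829e-01, -9.13917846e-01, -2.77577825e-01,
         1.15970011e+02],
       [ 9.55140691e-01,  2.82990438e-01,  8.73079115e-02,
         6.19155710e+02],
       [-1.24038801e-03, -2.90982099e-01,  9.56727694e-01,
         3.73456700e+02],
       [ 0.00000000e+00,  0.00000000e+00,  0.00000000e+00,
         1.00000000e+00]])}
pin_top []
red_rocker_on []
black_rocker_on []
start_top [([484.0, -294.0, 70.9], 0.59)]
stop_top []
inverter []
outlet_box [([492.4, -200.2, 50.8], 0.19)]
cutout []
capacitor [([492.8, -200.3, 48.6], 0.39)]
```

View images.

View pics/a_scene.png

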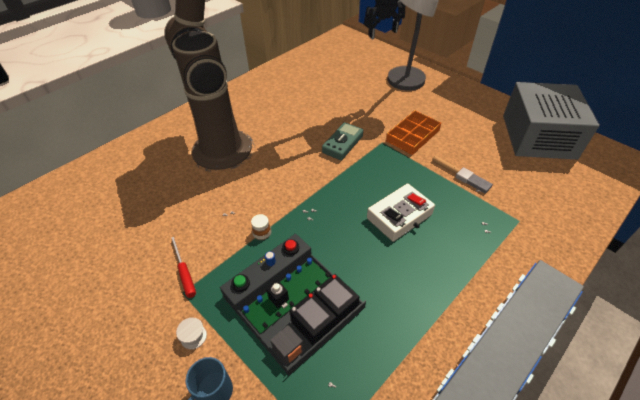

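View pics/a_side.png

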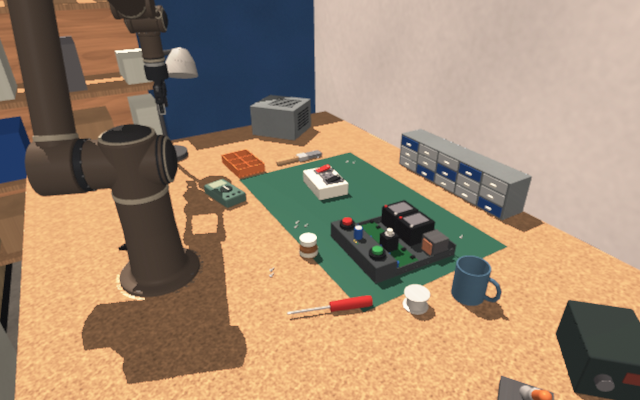

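View pics/a_wrist.png

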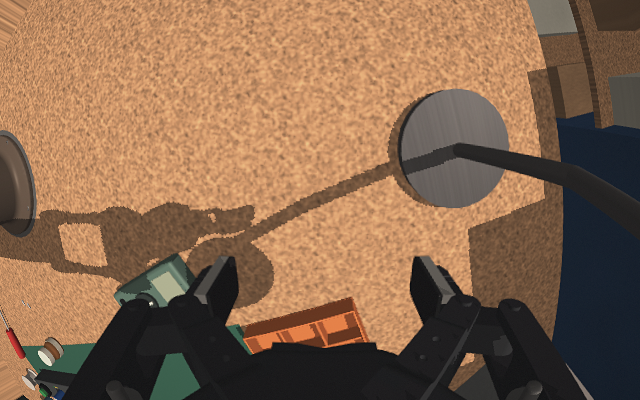

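```bash
python3 -m jog '[-20,18,0,0,0,-35,31,0,0,0,-35,31,0,0,0,-35,31,0,0,0,-35,31,0,0,0,-35,31,0,0,0,-35,31,0,0,0,-35,31,0,0,0,-35,31,0,0,0,-35,31,0,0,0,-35,31,0,0,0,-35,31,0,0,0]' 40
```

```text
time: 2.7
tcp_pos: [408.9, 101.6, 201.9]
orientation: [0.805, 0.593, 0.001, 0.0]
force: [0.1, 1.3, -1.0]
finger_gap: 0.0
```

```bash
python3 -m jog '[-35,31,0,0,0,-35,31,0,0,0,-35,31,0,0,0,-35,31,0,0,0,-35,31,0,0,0,-35,31,0,0,0,-35,31,0,0,0,-20,18,0,0,0,-10,9,0,0,0,0,0,0,0,0]'
cat > h.py <<'E'
from cell import arm
import cv2, numpy as np
def look(c,name,labels):
    s=arm.read_state(); m=arm.camera_model(c); im=arm.capture(c); cv2.imwrite(f"pics/{name}.png",im)
    print(s['tcp_pos'].round(1),s['force'].round(1))
    for l in labels:
        r=arm.mark_of(c,l); print(c,l,[(np.round(d['xyz'],1).tolist(),round(float(d['conf']),2)) for d in r[:2]])
    return im,m
def totool(d):
    # world xy delta -> tool dx,dy with current orientation
    from scipy.spatial.transform import Rotation as R
    s=arm.read_state(); return R.from_quat(s['orientation']).as_matrix().T@np.array(d)
E
python3 - <<'E'
from h import *
im,m=look("wrist","b_wrist",("pin_top","start_top","stop_top","capacitor"))
im,m=look("scene","b_scene",())
E
```

```text
time: 3.7
tcp_pos: [559.7, -232.9, 201.1]
orientation: [0.806, 0.592, -0.0, -0.0]
force: [-0.5, 0.0, -0.8]
finger_gap: 0.1
[ 559.7 -232.9  201.1] [-0.5  0.  -0.8]
wrist pin_top [([564.3, -244.6, 71.7], 0.46), ([308.0, -360.1, 1.1], 0.26)]
wrist start_top [([485.1, -292.7, 68.9], 0.9)]
wrist stop_top [([497.6, -140.2, 69.1], 0.89)]
wrist capacitor [([489.9, -199.4, 47.8], 0.85)]
[ 558.9 -230.1  201.4] [-0.3  0.5  0.3]
```

View pics/b_wrist.png

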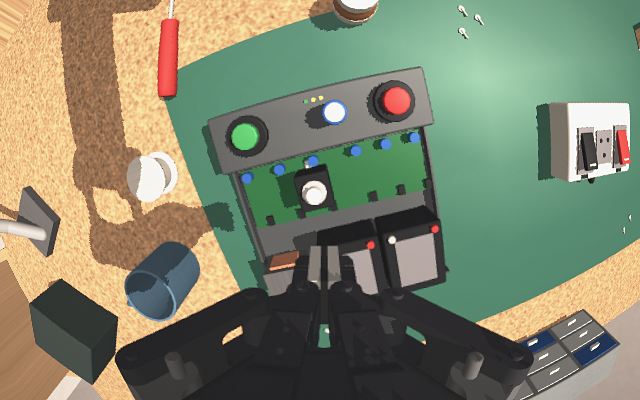

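View pics/b_scene.png

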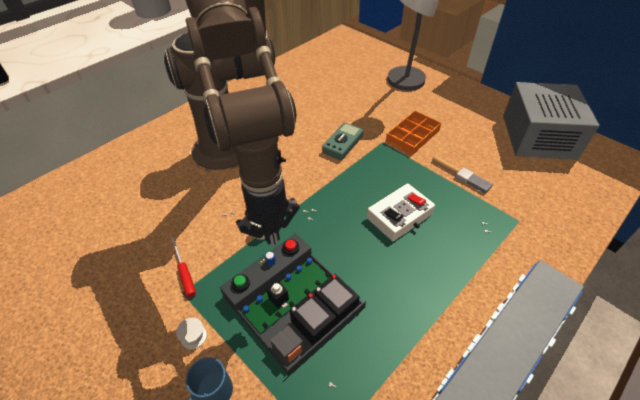

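```bash
cat >> h.py <<'E'
def ray(c,m,u,v):
    x=(u-m['cx'])/m['fx']; y=(v-m['cy'])/m['fy']
    if c=="wrist":
        r=np.hypot(x,y); k=np.sin(r)/r if r>0 else 1; d=np.array([x*k,-y*k,-np.cos(r)])
    else: d=np.array([x,-y,-1.])
    T=np.array(m['world_from_camera']); d=T[:3,:3]@d; return T[:3,3],d/np.linalg.norm(d)
def tri(rs):
    A=sum(np.eye(3)-np.outer(d,d) for o,d in rs); b=sum((np.eye(3)-np.outer(d,d))@o for o,d in rs)
    return np.linalg.solve(A,b)
def atz(r,z): o,d=r; return o+d*(z-o[2])/d[2]
E
python3 - <<'E'
import cv2,numpy as np
from cell import arm
w=cv2.imread('pics/b_wrist.png'); s=cv2.imread('pics/b_scene.png'); sd=cv2.imread('pics/a_side.png')
def crop(im,u,v,r,n): return cv2.resize(im[v-r:v+r,u-r:u+r],(n,n),interpolation=cv2.INTER_NEAREST)
cv2.imwrite('pics/crops.png',np.hstack([crop(w,315,192,20,260),crop(s,277,290,15,260),crop(sd,390,237,15,260)]))
E
```

```text
(no output)
```

View pics/crops.png

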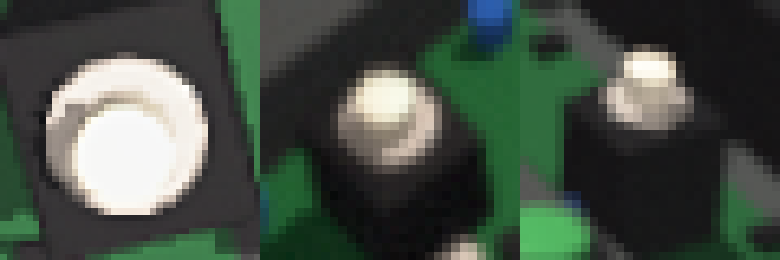

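```bash
python3 - <<'E'
from h import *
M={c:arm.camera_model(c) for c in("scene","side","wrist")}
im,m=look("wrist","b2_wrist",("pin_top",))
g=cv2.cvtColor(im,cv2.COLOR_BGR2GRAY)
b=(g>235).astype(np.uint8); b[:170]=0;b[225:]=0;b[:,:290]=0;b[:,340:]=0
n,l,st,ce=cv2.connectedComponentsWithStats(b); print(st[1:],ce[1:])
rs=[ray("wrist",m,314.2,196.6),ray("scene",M["scene"],276.6,285.9),ray("side",M["side"],390,229.9)]
print(tri(rs),[atz(r,76).round(1) for r in rs])
E
```

```text
[ 559.1 -230.2  201.5] [-0.1  0.6  0.8]
wrist pin_top [([566.4, -245.3, 73.4], 0.53)]
[[301 183  23  22 314]
 [300 192   1   2   2]] [[312.94585987 193.87898089]
 [300.         192.5       ]]
[ 565.89110119 -242.90654459   72.29654123] [array([ 565.1, -241.7,   76. ]), array([ 565.3, -241.9,   76. ]), array([ 562.3, -251.2,   76. ])]
```

```bash
python3 -m jog '[-11,10,20,0,0,0,0,35,0,0,0,0,35,0,0,0,0,20,0,0,0,0,0,0,0,0,0,0,0,0]'; python3 - <<'E'
from h import *
im,m=look("wrist","c_wrist",("pin_top",)); look("side","c_side",("pin_top",)); im=look("scene","c_scene",("pin_top",))
print(arm.read_state()['force'])
a=cv2.imread('pics/c_side.png')[180:280,320:460]; b=cv2.imread('pics/c_scene.png')[230:330,210:350]
c=cv2.imread('pics/c_wrist.png')[150:300,230:420]
cv2.imwrite('pics/c.png',np.vstack([np.hstack([cv2.resize(a,(390,280)),cv2.resize(b,(390,280))]),cv2.resize(c,(780,310))]))
E
```

```text
time: 4.7
tcp_pos: [565.9, -244.9, 91.7]
orientation: [0.805, 0.593, -0.0, -0.0]
force: [0.2, -0.2, 1.0]
finger_gap: -0.0
[ 565.9 -244.9   91.7] [ 0.2 -0.2  1. ]
wrist pin_top [([563.3, -245.2, 74.0], 0.83)]
[ 567.3 -245.8   93.5] [-0.  -0.2  0.6]
side pin_top [([419.4, 502.3, -3.5], 0.54), ([566.5, -244.3, 74.5], 0.36)]
[ 567.3 -245.9   93.6] [0.3 0.2 0.1]
scene pin_top [([642.0, 444.1, -3.7], 0.6), ([567.4, -242.1, 75.3], 0.44)]
[ 0.18928463 -0.53727807  0.58594696]
```

View pics/c.png

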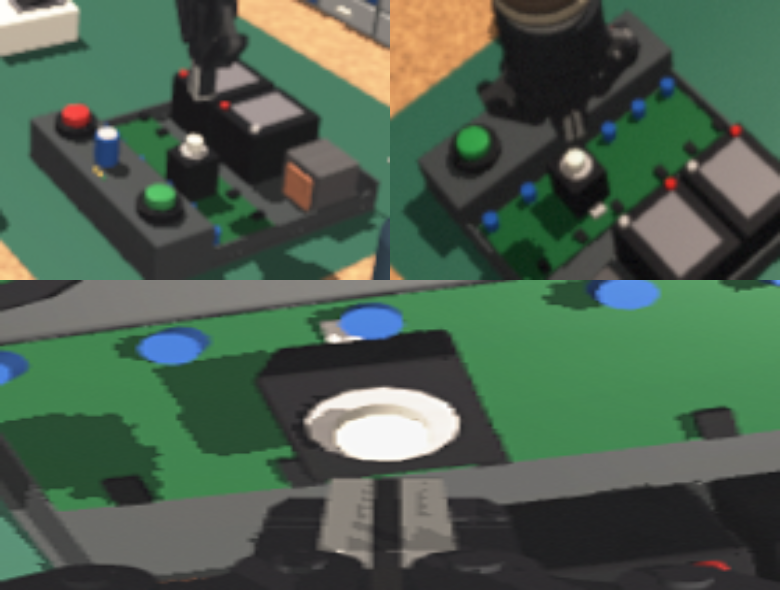

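```bash
cat >> h.py <<'E'
def proj(c,m,p):
    T=np.linalg.inv(np.array(m['world_from_camera'])); q=T[:3,:3]@np.array(p,float)+T[:3,3]; x,y,z=q[0],-q[1],-q[2]
    if c=="wrist":
        th=np.arctan2(np.hypot(x,y),z); k=th/np.hypot(x,y); x,y=x*k,y*k
    else: x,y=x/z,y/z
    return np.array([m['fx']*x+m['cx'],m['fy']*y+m['cy']]).round(1)
E
python3 - <<'E'
from h import *
s=arm.read_state()['tcp_pos']; print(s)
for c in("scene","side","wrist"):
    m=arm.camera_model(c); print(c,proj(c,m,s),proj(c,m,[s[0],s[1],s[2]+20]),'pin',proj(c,m,[566,-244,76]))
m=arm.camera_model("scene");print(proj("scene",m,[559,-230,201]))
a=cv2.imread('pics/c_side.png')[190:250,360:430]; b=cv2.imread('pics/c_scene.png')[255:315,240:310]
cv2.imwrite('pics/c2.png',np.hstack([cv2.resize(x,(400,343),interpolation=0) for x in(a,b)]))
E
```

```text
[ 566.76445976 -245.70800172   93.03214163]
scene [275.1 283.6] [274.2 279. ] pin [276.1 286.6]
side [390.5 223.2] [391.  216.8] pin [389.4 228.2]
wrist [322.9 237.5] [322.8 252. ] pin [325.2 225.5]
[273.3 250.6]
```

View pics/c2.png

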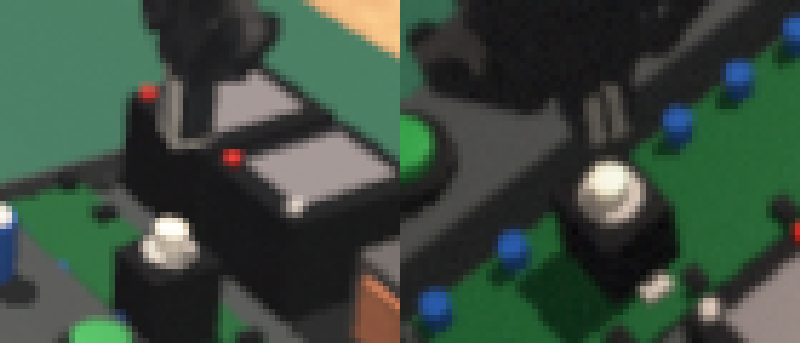

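```bash
python3 -m jog '[0,0,5,0,0,0,0,5,0,0,0,0,0,0,0]';python3 -m jog '[0,0,4,0,0,0,0,0,0,0]'; python3 -m jog '[0,0,3,0,0,0,0,0,0,0]'
python3 - <<'E'
from h import *
look("side","d_side",()); im=look("scene","d_scene",())
s=arm.read_state()['tcp_pos']; print(s)
for c in("scene","side"):
    m=arm.camera_model(c); print(c,proj(c,m,s))
a=cv2.imread('pics/d_side.png')[190:250,360:430]; b=cv2.imread('pics/d_scene.png')[255:315,240:310]
cv2.imwrite('pics/d2.png',np.hstack([cv2.resize(x,(400,343),interpolation=0) for x in(a,b)]))
E
```

```text
time: 5.3
tcp_pos: [564.7, -244.7, 80.2]
orientation: [0.805, 0.593, -0.001, -0.001]
force: [-0.1, 0.1, -0.1]
finger_gap: -0.3
time: 5.5
tcp_pos: [565.1, -245.0, 76.5]
orientation: [0.805, 0.593, -0.0, -0.001]
force: [-0.9, -0.3, 0.2]
finger_gap: -0.3
time: 5.7
tcp_pos: [565.4, -245.1, 73.9]
orientation: [0.805, 0.593, -0.0, -0.0]
force: [-0.2, -0.1, -1.3]
finger_gap: -0.2
[ 565.4 -245.1   73.9] [-0.2 -0.1 -1.3]
[ 565.5 -245.1   74.1] [-0.4 -0.1  0.2]
[ 565.66512776 -245.19403519   74.27996876]
scene [275.7 287.3]
side [389.5 229. ]
```

View pics/d2.png

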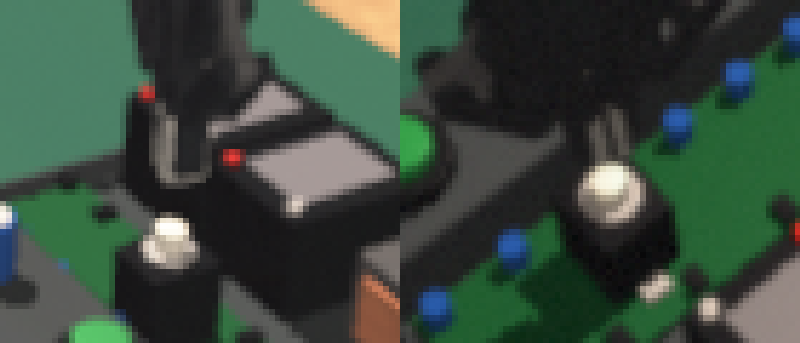

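```bash
python3 - <<'E'
from h import *
M={c:arm.camera_model(c) for c in("scene","side","wrist")}
# first set tcp (567,-245.8,93.5)
p=[ray("scene",M["scene"],276.4,279.2),ray("side",M["side"],392.2,215)]
print(tri(p))
for z in (76,94,114): print(z,[atz(r,z).round() for r in p])
p=[ray("scene",M["scene"],276.6,285.9),ray("side",M["side"],390,229)]
print('pin',tri(p))
im,m=look("wrist","e_wrist",("pin_top","start_top","stop_top"))
print(proj("wrist",m,arm.read_state()['tcp_pos']))
c=im[150:300,230:420]
cv2.imwrite('pics/e.png',cv2.resize(c,(760,600)))
E
```

```text
[ 572.11303094 -243.61035116  115.97267392]
76 [array([ 552., -230.,   76.]), array([ 616., -194.,   76.])]
94 [array([ 561., -236.,   94.]), array([ 596., -216.,   94.])]
114 [array([ 571., -243.,  114.]), array([ 574., -241.,  114.])]
pin [ 566.23901858 -243.64460808   74.92837162]
[ 565.7 -245.2   74.3] [-0.8  0.5  0. ]
wrist pin_top [([561.7, -243.6, 73.7], 0.57)]
wrist start_top [([486.2, -293.0, 69.4], 0.71)]
wrist stop_top [([496.4, -137.2, 68.8], 0.55)]
[322.9 238.1]
```

View pics/e.png

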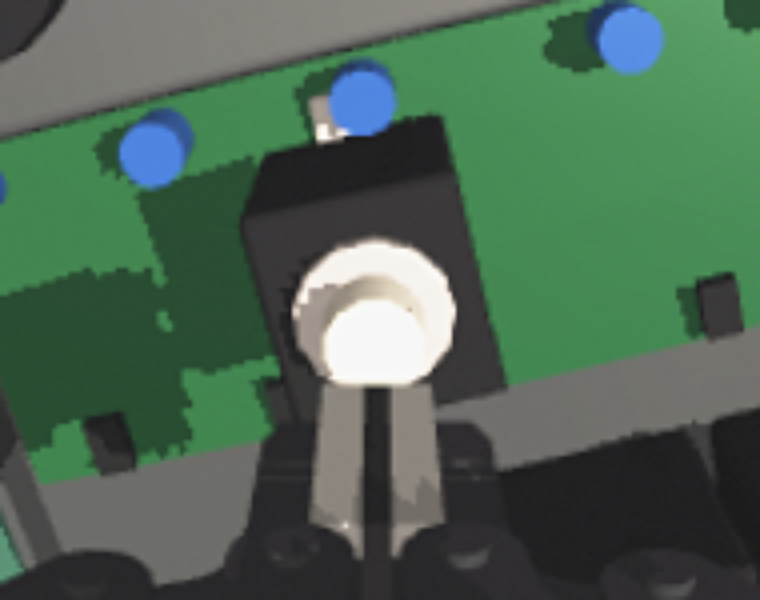

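```bash
python3 -m jog '[0,0,4,0,0,0,0,0,0,0]'; python3 -m jog '[0,0,4,0,0,0,0,0,0,0]';python3 -m jog '[0,0,3,0,0,0,0,0,0,0]'
```

```text
time: 6.2
tcp_pos: [565.2, -245.0, 69.8]
orientation: [0.805, 0.593, -0.0, -0.0]
force: [-0.6, -0.6, -0.2]
finger_gap: 0.3
time: 6.4
tcp_pos: [565.2, -245.0, 65.6]
orientation: [0.805, 0.593, -0.0, -0.001]
force: [-1.2, -0.4, -0.5]
finger_gap: 0.1
time: 6.6
tcp_pos: [565.4, -245.0, 62.9]
orientation: [0.805, 0.593, -0.0, -0.0]
force: [-0.6, -0.4, -0.8]
finger_gap: 0.3
```

```bash
python3 -m jog '[0,0,3,0,0,0,0,0,0,0]'; python3 -m jog '[0,0,3,0,0,0,0,0,0,0]';python3 - <<'E'
from h import *
look("side","f_side",()); im=look("scene","f_scene",());look("wrist","f_wrist",())
a=cv2.imread('pics/f_side.png')[190:250,360:430]; b=cv2.imread('pics/f_scene.png')[255:315,240:310];c=cv2.imread('pics/f_wrist.png')[200:260,285:355]
cv2.imwrite('pics/f2.png',np.hstack([cv2.resize(x,(266,228),interpolation=0) for x in(a,b,c)]))
E
```

```text
time: 6.8
tcp_pos: [565.4, -245.0, 59.9]
orientation: [0.805, 0.593, -0.0, -0.0]
force: [0.3, -0.7, 0.3]
finger_gap: 0.2
time: 7.0
tcp_pos: [565.4, -245.0, 56.9]
orientation: [0.805, 0.593, -0.0, -0.0]
force: [-0.4, 0.8, -0.0]
finger_gap: -0.3
[ 565.4 -245.    56.9] [-0.4  0.8 -0. ]
[ 565.5 -245.1   57.1] [-0.2 -0.8 -0.6]
[ 565.6 -245.2   57.2] [-0.2  0.1 -0.2]
```

View pics/f2.png

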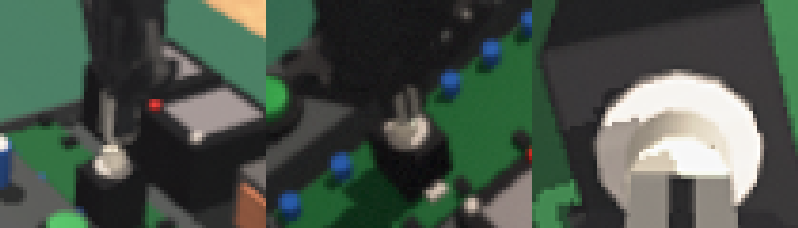

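```bash
python3 -m jog '[0,-3,-4,0,0,0,-4,0,0,0,0,0,0,0,0]'; python3 -m jog '[0,0,4,0,0,0,0,0,0,0]'; python3 -m jog '[0,0,2,0,0,0,0,0,0,0]';python3 -m jog '[0,0,2,0,0,0,0,0,0,0]'; python3 - <<'E'
from h import *
look("side","g_side",()); im=look("scene","g_scene",());look("wrist","g_wrist",())
a=cv2.imread('pics/g_side.png')[190:250,360:430]; b=cv2.imread('pics/g_scene.png')[255:315,240:310];c=cv2.imread('pics/g_wrist.png')[200:260,285:355]
cv2.imwrite('pics/g2.png',np.hstack([cv2.resize(x,(266,228),interpolation=0) for x in(a,b,c)]))
E
```

```text
time: 7.45
tcp_pos: [558.5, -243.0, 61.6]
orientation: [0.805, 0.593, -0.0, -0.0]
force: [-0.1, 0.4, -0.4]
finger_gap: -0.1
time: 7.65
tcp_pos: [558.5, -242.9, 56.8]
orientation: [0.805, 0.593, -0.0, -0.0]
force: [0.7, 1.6, 0.4]
finger_gap: -0.0
time: 7.85
tcp_pos: [558.8, -243.0, 54.9]
orientation: [0.805, 0.593, -0.0, -0.0]
force: [0.4, -0.6, -0.7]
finger_gap: -0.1
time: 8.05
tcp_pos: [558.8, -243.0, 53.0]
orientation: [0.805, 0.593, -0.0, -0.0]
force: [-0.2, 0.6, 0.7]
finger_gap: -0.0
[ 558.8 -243.    53. ] [-0.2  0.6  0.7]
[ 558.9 -243.1   53.1] [ 1.2  0.2 -0.1]
[ 559.  -243.1   53.3] [ 0.4 -0.3  0.8]
```

View pics/g2.png

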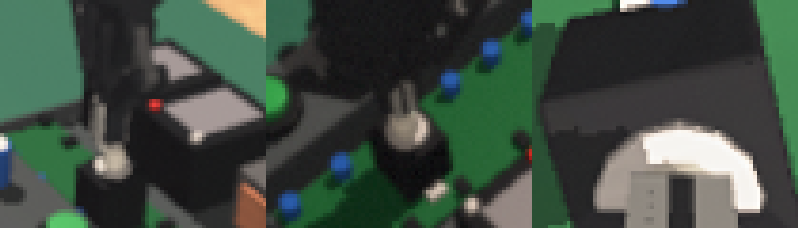

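```bash
python3 -m jog '[0,2,2,0,0,0,0,0,0,0]'; python3 -m jog '[0,0,2,0,0,0,0,0,0,0]';python3 - <<'E'
from h import *
look("side","i_side",()); im=look("scene","i_scene",());look("wrist","i_wrist",())
a=cv2.imread('pics/i_side.png')[200:245,370:415]; b=cv2.imread('pics/i_scene.png')[265:310,255:300];c=cv2.imread('pics/i_wrist.png')[205:250,295:340]
cv2.imwrite('pics/i2.png',np.hstack([cv2.resize(x,(266,266),interpolation=0) for x in(a,b,c)]))
E
```

```text
time: 8.4
tcp_pos: [561.1, -243.8, 51.2]
orientation: [0.805, 0.593, 0.0, 0.0]
force: [0.3, 0.6, -1.0]
finger_gap: 0.1
time: 8.6
tcp_pos: [560.7, -243.6, 49.0]
orientation: [0.805, 0.593, -0.0, -0.0]
force: [0.0, 0.4, -0.1]
finger_gap: -0.1
[ 560.7 -243.6   49. ] [ 0.   0.4 -0.1]
[ 560.7 -243.6   49.1] [ 0.2  0.4 -0.8]
[ 560.8 -243.7   49.2] [ 0.4 -0.6  0. ]
```

View pics/i2.png

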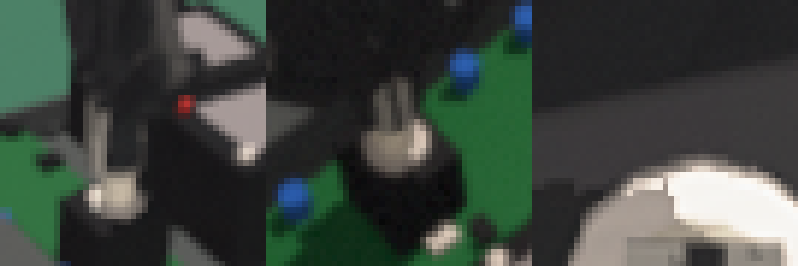

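```bash
python3 - <<'E'
import cv2,numpy as np
def cr(f,y,x,h=30,w=30): return cv2.resize(cv2.imread(f'pics/{f}.png')[y:y+h,x:x+w],(390,290),interpolation=cv2.INTER_CUBIC)
cv2.imwrite('pics/j.png',np.vstack([np.hstack([cr('a_side',215,375),cr('i_side',215,375)]),np.hstack([cr('b_scene',272,262),cr('i_scene',272,262)])]))
E
```

```text
(no output)
```

View pics/j.png

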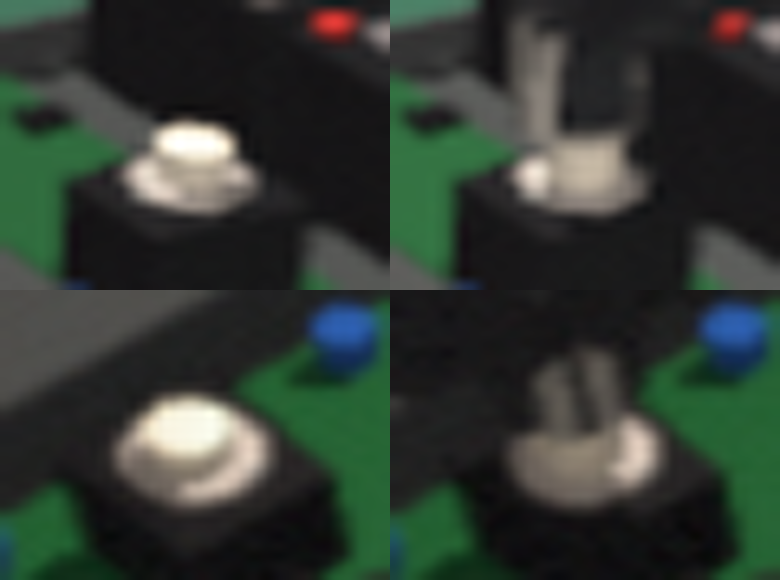

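View pics/i_wrist.png

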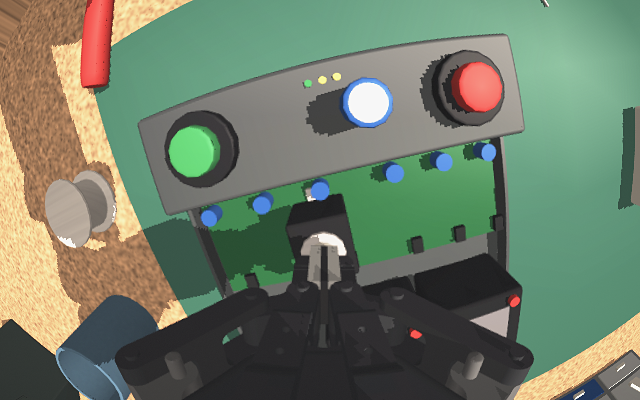

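```bash
python3 -m jog '[0,0,2,0,0,0,0,0,0,0]'; python3 -m jog '[0,0,2,0,0,0,0,0,0,0]';python3 -m jog '[0,0,2,0,0,0,0,0,0,0]'
```

```text
time: 8.95
tcp_pos: [560.7, -243.6, 47.1]
orientation: [0.805, 0.593, -0.0, -0.0]
force: [-0.4, 0.0, 0.5]
finger_gap: 0.2
time: 9.15
tcp_pos: [561.1, -243.8, 45.4]
orientation: [0.805, 0.593, 0.0, 0.0]
force: [0.8, -0.0, 1.0]
finger_gap: -0.1
time: 9.35
tcp_pos: [561.1, -243.8, 43.5]
orientation: [0.805, 0.593, 0.0, 0.0]
force: [-0.5, 0.5, 1.8]
finger_gap: 0.0
```

```bash
python3 -m jog '[0,0,2,0,0]'; python3 -m jog '[0,0,2,0,0]';python3 - <<'E'
from h import *
look("side","k_side",()); im=look("scene","k_scene",());look("wrist","k_wrist",())
def cr(f,y,x,h=30,w=30): return cv2.resize(cv2.imread(f'pics/{f}.png')[y:y+h,x:x+w],(390,290),interpolation=cv2.INTER_CUBIC)
cv2.imwrite('pics/k.png',np.vstack([np.hstack([cr('a_side',215,375),cr('k_side',215,375)]),np.hstack([cr('k_wrist',205,295,50,50),cr('k_scene',272,262)])]))
E
```

```text
time: 9.45
tcp_pos: [561.1, -243.8, 41.8]
orientation: [0.805, 0.593, 0.0, 0.0]
force: [0.2, 1.2, 3.6]
finger_gap: -0.3
time: 9.55
tcp_pos: [561.1, -243.9, 39.6]
orientation: [0.805, 0.593, 0.0, 0.0]
force: [-1.7, -0.8, 3.4]
finger_gap: -0.0
[ 561.1 -243.9   39.6] [-1.7 -0.8  3.4]
[ 561.1 -243.9   39.2] [-0.8  0.3  4.9]
[ 561.1 -243.8   39.2] [0.5 0.1 1.5]
```

View pics/k.png

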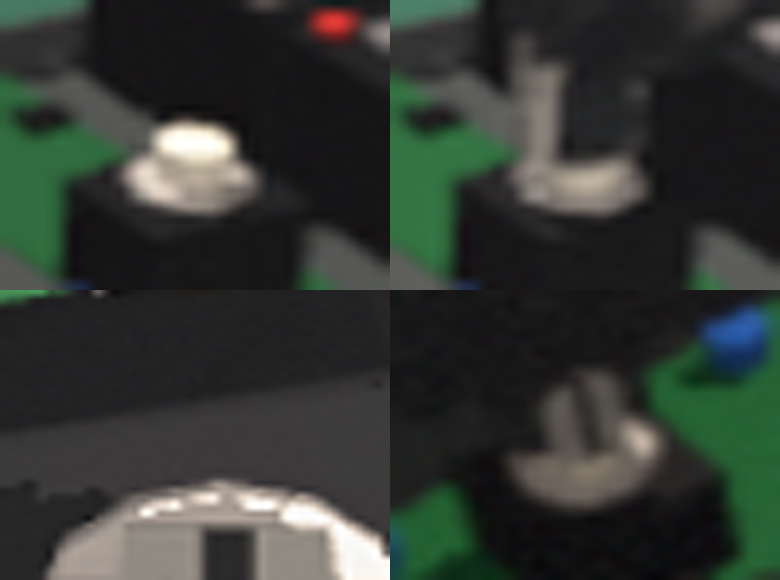

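```bash
python3 -m jog '[0,0,2,0,0,0,0,0,0,0]'; python3 -m jog '[0,0,2,0,0,0,0,0,0,0]'
```

```text
time: 9.9
tcp_pos: [561.1, -243.8, 38.1]
orientation: [0.805, 0.593, -0.0, 0.0]
force: [-1.9, 1.2, 6.2]
finger_gap: -0.1
time: 10.1
tcp_pos: [561.2, -243.9, 37.9]
orientation: [0.805, 0.593, -0.0, -0.0]
force: [-5.1, 2.2, 14.7]
finger_gap: 0.1
```

```bash
python3 -m jog '[0,0,1,0,0,0,0,0,0,0]'; python3 -m jog '[0,0,-20,0,0,0,0,-40,0,0,0,0,-40,0,0,0,0,-10,0,0,0,0,0,0,0]'; python3 - <<'E'
from h import *
for c in ("side","wrist","scene"): look(c,"l_"+c,("pin_top","red_rocker_on","black_rocker_on","outlet_box","start_top"))
def cr(f,y,x,h=30,w=30): return cv2.resize(cv2.imread(f'pics/{f}.png')[y:y+h,x:x+w],(390,290),interpolation=cv2.INTER_CUBIC)
cv2.imwrite('pics/l.png',np.vstack([np.hstack([cr('a_side',215,375),cr('l_side',215,375)]),np.hstack([cr('l_wrist',170,285,60,60),cr('l_scene',272,262)])]))
E
```

```text
time: 10.3
tcp_pos: [561.2, -243.9, 37.8]
orientation: [0.805, 0.593, -0.0, -0.0]
force: [-7.3, 2.6, 19.8]
finger_gap: 0.1
time: 10.8
tcp_pos: [562.5, -244.6, 146.6]
orientation: [0.805, 0.593, 0.001, 0.002]
force: [-0.0, -0.1, -1.1]
finger_gap: 0.2
[ 562.5 -244.6  146.6] [-0.  -0.1 -1.1]
side pin_top [([587.4, -220.5, 1.0], 0.72), ([565.2, -248.0, 67.5], 0.57)]
side red_rocker_on [([653.7, 217.8, 61.6], 0.48)]
side black_rocker_on [([631.4, 130.9, 62.3], 0.38)]
side outlet_box [([612.8, 177.9, -1.1], 0.58)]
side start_top [([305.5, -356.7, -1.4], 0.63), ([482.2, -292.8, 71.3], 0.62)]
[ 559.4 -243.   142. ] [-0.2 -0.4 -0.8]
wrist pin_top [([492.0, -201.7, 50.4], 0.61), ([564.1, -244.4, 68.9], 0.56)]
wrist red_rocker_on []
wrist black_rocker_on [([640.4, 127.3, 63.9], 0.87)]
wrist outlet_box [([610.8, 179.0, -0.1], 0.76)]
wrist start_top [([485.3, -292.2, 71.2], 0.86)]
[ 560.8 -243.7  144. ] [0.4 0.6 0.2]
scene pin_top [([569.7, -246.0, 63.8], 0.55)]
scene red_rocker_on [([590.0, -220.8, -1.6], 0.59), ([652.1, 215.3, 62.4], 0.53)]
scene black_rocker_on [([634.6, 127.1, 61.0], 0.61)]
scene outlet_box [([605.4, 174.2, -6.6], 0.63)]
scene start_top [([489.2, -294.6, 72.7], 0.63)]
```

View pics/l.png

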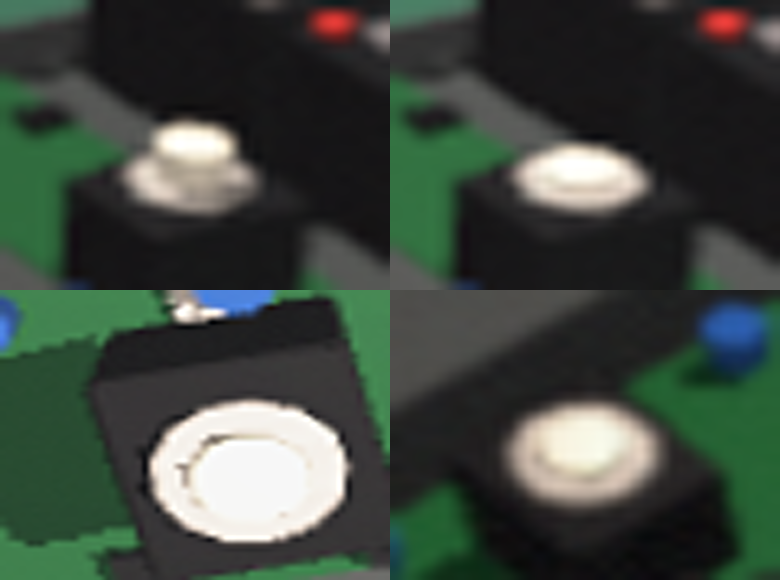

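View pics/l_side.png

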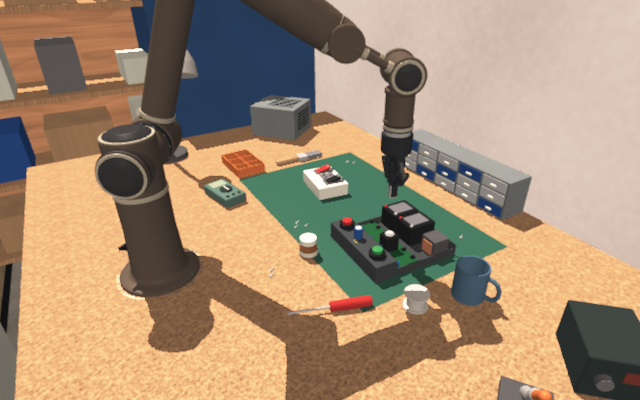

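```bash
python3 - <<'E'
import cv2,numpy as np
def cr(f,y,x,h=50,w=50): return cv2.resize(cv2.imread(f'pics/{f}.png')[y:y+h,x:x+w],(400,400),interpolation=cv2.INTER_NEAREST)
cv2.imwrite('pics/m.png',np.hstack([cr('l_side',160,370),cr('l_scene',225,250)]))
E
```

```text
(no output)
```

View pics/m.png

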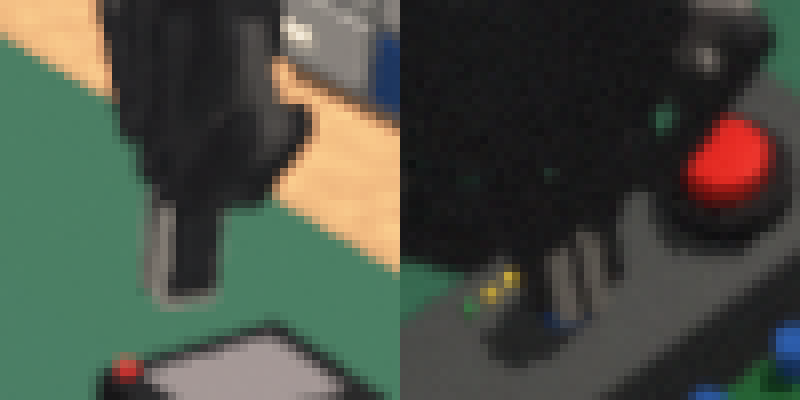

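```bash
python3 - <<'E'
from h import *
M={c:arm.camera_model(c) for c in("scene","side","wrist")}
p=[ray("scene",M["scene"],272,265),ray("side",M["side"],393,197)]
t=tri(p);print(t,[np.linalg.norm(np.cross(d,t-o)) for o,d in p])
print(arm.read_state()['tcp_pos'])
rs=[]
# rocker
S={c:cv2.imread(f'pics/l_{c}.png') for c in M}
def cr(im,y,x,h=40,w=50): return cv2.resize(im[y:y+h,x:x+w],(400,320),interpolation=cv2.INTER_NEAREST)
cv2.imwrite('pics/n.png',np.hstack([cr(S['side'],160,300),cv2.resize(S['scene'][180:240,365:440],(400,320),interpolation=0)]))
for c in M:
    for r in arm.trace(c,"red_rocker")[:2]:
        y,x=np.nonzero(r['mask']); print(c,r['conf'],len(x),x.mean(),y.mean(),x.min(),x.max(),y.min(),y.max())
E
```

```text
[ 568.12164885 -245.44242851  172.78897013] [np.float64(0.3349925746112077), np.float64(0.3349925746112796)]
[ 560.9823468  -243.75692865  144.4875856 ]
scene 0.64 124 416.08870967741933 198.84677419354838 408 424 194 204
wrist 0.28 865 238.7514450867052 138.43930635838151 222 255 122 155
```

View pics/n.png

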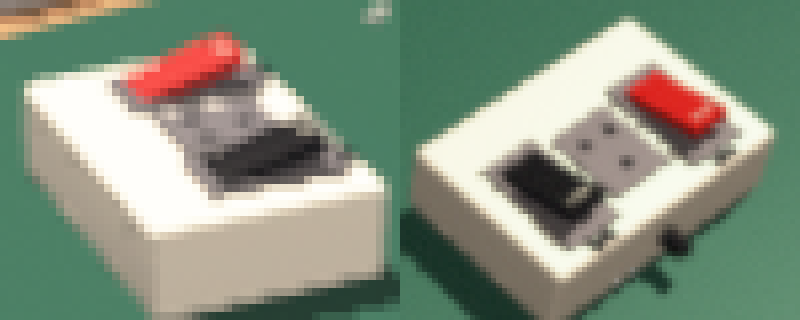

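View pics/l_wrist.png

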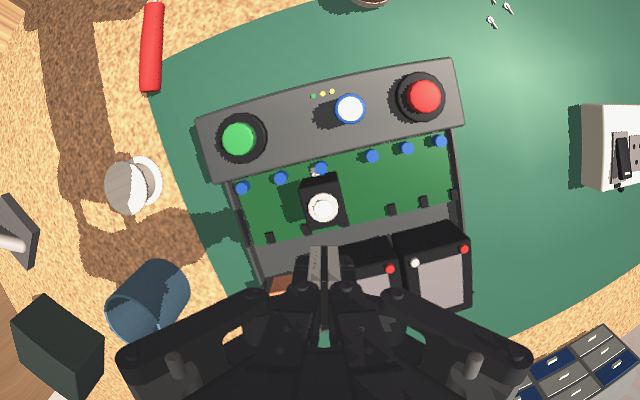

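```bash
python3 -m jog '[20,0,0,-0.5,0,40,0,0,-0.5,0,40,0,0,0,0,45,0,0,0,0,45,0,0,0,0,45,0,0,0,0,45,0,0,0,0,45,0,0,0,0,45,0,0,0,0,45,0,0,0,0,25,0,0,0,0,0,0,0,0,0]'; python3 - <<'E'
from h import *
look("wrist","o_wrist",("red_rocker_on","black_rocker_on","outlet_box"))
s=arm.read_state();print(s['tcp_pos'],s['orientation'])
print(totool(np.array([648,217.5,60])-s['tcp_pos']), totool([.98,-.2,0]))
E
```

```text
time: 13.05
tcp_pos: [651.5, 190.9, 144.4]
orientation: [0.772, 0.636, 0.001, -0.0]
force: [0.5, -0.5, 0.0]
finger_gap: 0.2
[651.5 190.9 144.4] [ 0.5 -0.5  0. ]
wrist red_rocker_on [([649.6, 220.3, 62.4], 0.77)]
wrist black_rocker_on [([640.3, 128.8, 60.2], 0.73)]
wrist outlet_box [([610.0, 178.5, 0.5], 0.83)]
[650.83557675 185.56970526 144.12894351] [ 7.73479169e-01  6.33821498e-01 -5.29374938e-04  5.67408733e-05]
[30.82514854 -9.00679892 84.10678418] [-3.48982352e-03  1.00019372e+00 -5.80287087e-04]
```

View pics/o_wrist.png

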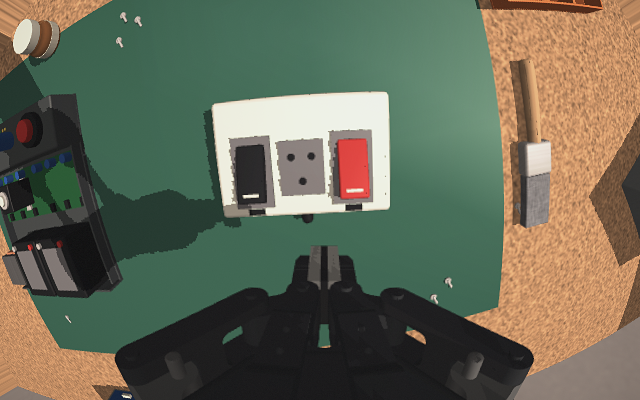

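```bash
python3 - <<'E'
from h import *
im,m=look("wrist","p_wrist",())
b,g,r=[im[:,:,i].astype(int) for i in range(3)]
k=((r>130)&(g<80)&(b<80)).astype(np.uint8); k[:100]=0;k[230:]=0;k[:,:300]=0;k[:,420:]=0
y,x=np.nonzero(k); print(x.min(),x.max(),y.min(),y.max())
c=np.array([cv2.minAreaRect(np.c_[x,y].astype(np.float32))][0][0]);print(c,cv2.boxPoints(cv2.minAreaRect(np.c_[x,y].astype(np.float32))))
for v in range(y.min(),y.max()+1,3): 
    xs=x[y==v]; print(v,xs.min(),xs.max(),atz(ray("wrist",m,xs.mean(),v),56+6*(v-c[1])/ (y.max()-c[1])).round(1))
E
```

```text
[650.8 185.6 144.1] [ 0.6 -0.6 -0. ]
344 375 138 198
[359.43847656 167.89231873] [[343.33847 139.09232]
 [372.24924 137.48618]
 [375.53848 196.69232]
 [346.62772 198.29846]]
138 367 369 [607.3 233.3  50. ]
141 344 372 [608.2 224.2  50.6]
144 344 372 [610.7 223.7  51.2]
147 344 372 [613.2 223.2  51.8]
150 344 372 [615.7 222.7  52.4]
153 345 372 [618.3 222.6  53. ]
156 345 372 [620.7 222.1  53.6]
159 345 373 [623.3 222.   54.2]
162 345 373 [625.7 221.5  54.8]
165 345 373 [628.2 221.   55.4]
168 345 373 [630.7 220.5  56. ]
171 346 374 [633.3 220.9  56.6]
174 346 374 [635.7 220.4  57.2]
177 346 374 [638.  219.1  57.8]
180 346 374 [640.4 218.3  58.4]
183 346 374 [642.8 217.6  59. ]
186 346 374 [645.3 217.3  59.6]
189 347 375 [647.7 216.3  60.2]
192 347 374 [650.5 217.8  60.8]
195 347 375 [652.3 214.   61.4]
198 348 352 [653.7 208.1  62. ]
```

```bash
python3 -m jog '[16,-5,0,0,0,15,-5,0,0,0,0,0,30,0,0,0,0,35,0,0,0,0,15,0,0,0,0,5,0,0,0,0,0,0,0,0,0,0,0,0]'; python3 - <<'E'
from h import *
look("wrist","q_wrist",());look("side","q_side",());look("scene","q_scene",())
for c in("scene","side"):
    m=arm.camera_model(c); print(c,proj(c,m,[653,216.5,62]))
a=cv2.imread('pics/q_side.png')[150:200,300:350]; b=cv2.imread('pics/q_scene.png')[175:225,390:440]
c=cv2.imread('pics/q_wrist.png')[150:300,250:400]
cv2.imwrite('pics/q.png',np.hstack([cv2.resize(x,(266,266),interpolation=cv2.INTER_CUBIC) for x in(a,b,c)]))
E
```

```text
time: 14.1
tcp_pos: [648.9, 219.6, 61.1]
orientation: [0.773, 0.634, 0.001, 0.001]
force: [0.1, -0.2, 0.5]
finger_gap: -0.0
[648.9 219.6  61.1] [ 0.1 -0.2  0.5]
[649.1 219.6  61.5] [ 0.1 -0.5  0.4]
[649.1 219.6  61.6] [ 0.4 -0.1  0.6]
scene [421.9 202.4]
side [328.2 165. ]
```

View pics/q.png

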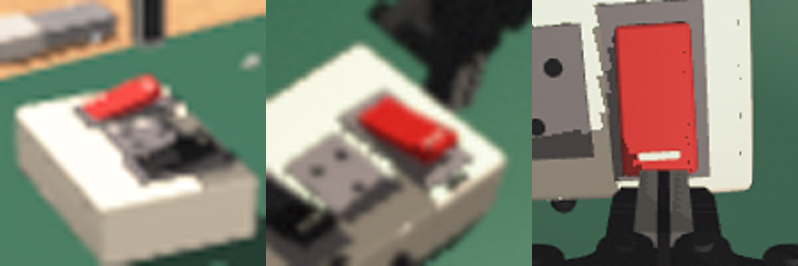

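```bash
python3 - <<'E'
from h import *
M={c:arm.camera_model(c) for c in("scene","side","wrist")}
p=[ray("scene",M["scene"],425.5,195),ray("side",M["side"],328,158)]
t=tri(p);print(t,[np.linalg.norm(np.cross(d,t-o)) for o,d in p])
for c in M: print(c,proj(c,M[c],[655.5,218.5,90]))
E
```

```text
[655.03726506 222.59020291  87.68201026] [np.float64(1.0863212335995314), np.float64(1.0863212335994632)]
scene [424.9 195.7]
side [328.5 157.5]
wrist [323.6 270.4]
```

```bash
python3 -m jog '[-3,-1,10,0,0,0,0,10,0,0,0,0,0,0,0]'; python3 -m jog '[0,0,3,0,0,0,0,3,0,0,0,0,0,0,0]'; python3 -m jog '[0,0,3,0,0,0,0,0,0,0]'; python3 - <<'E'
from h import *
look("wrist","r_wrist",());look("side","r_side",());look("scene","r_scene",())
a=cv2.imread('pics/r_side.png')[150:180,310:340]; b=cv2.imread('pics/r_scene.png')[180:220,395:435]
c=cv2.imread('pics/r_wrist.png')[150:300,250:400]
cv2.imwrite('pics/r.png',np.hstack([cv2.resize(x,(266,266),interpolation=cv2.INTER_CUBIC) for x in(a,b,c)]))
E
```

```text
time: 14.55
tcp_pos: [643.7, 215.6, 36.8]
orientation: [0.773, 0.634, -0.002, -0.001]
force: [-0.1, 0.7, 0.3]
finger_gap: -0.2
time: 14.85
tcp_pos: [646.0, 216.4, 33.2]
orientation: [0.773, 0.634, 0.0, 0.0]
force: [0.6, -0.3, -0.7]
finger_gap: 0.3
time: 15.05
tcp_pos: [646.4, 216.5, 30.6]
orientation: [0.773, 0.634, 0.0, 0.0]
force: [0.1, 1.0, -0.5]
finger_gap: -0.3
[646.4 216.5  30.6] [ 0.1  1.  -0.5]
[646.1 216.5  30.5] [-0.   0.3  1.6]
[645.9 216.5  30.5] [0.9 0.5 0.7]
```

View pics/r.png

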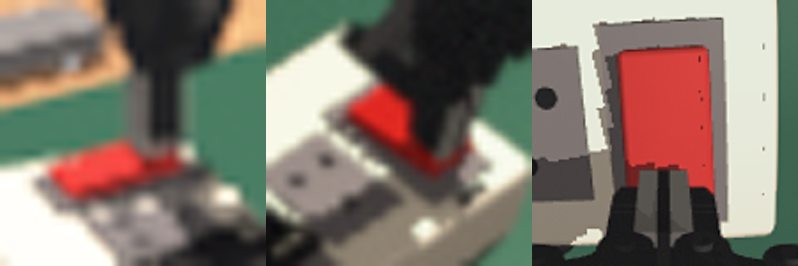

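```bash
python3 -m jog '[0,0,3,0,0,0,0,0,0,0]'; python3 -m jog '[0,0,3,0,0,0,0,0,0,0]'; python3 -m jog '[0,0,2,0,0,0,0,0,0,0]'
```

```text
time: 15.4
tcp_pos: [646.1, 216.4, 27.3]
orientation: [0.773, 0.634, 0.0, 0.0]
force: [0.3, 0.4, 0.3]
finger_gap: -0.0
time: 15.6
tcp_pos: [646.8, 216.3, 24.9]
orientation: [0.773, 0.634, 0.001, 0.001]
force: [1.5, -0.9, 2.2]
finger_gap: 0.1
time: 15.8
tcp_pos: [647.0, 216.4, 24.5]
orientation: [0.773, 0.634, 0.001, 0.001]
force: [-0.2, -0.7, 10.4]
finger_gap: -0.0
```

```bash
python3 -m jog '[0,0,1,0,0,0,0,0,0,0]'; python3 - <<'E'
from h import *
look("wrist","s_wrist",());look("side","s_side",());look("scene","s_scene",())
a=cv2.imread('pics/s_side.png')[150:180,310:340]; b=cv2.imread('pics/s_scene.png')[180:220,395:435]
c=cv2.imread('pics/s_wrist.png')[150:300,250:400]
cv2.imwrite('pics/s.png',np.hstack([cv2.resize(x,(266,266),interpolation=cv2.INTER_CUBIC) for x in(a,b,c)]))
E
```

```text
time: 16.0
tcp_pos: [647.0, 216.4, 24.4]
orientation: [0.773, 0.634, 0.001, 0.001]
force: [-1.5, -3.4, 13.2]
finger_gap: 0.0
[647.  216.4  24.4] [-1.5 -3.4 13.2]
[647.  216.4  24.4] [-1.8 -2.2 13.3]
[647.  216.4  24.4] [-2.1 -3.  12.6]
```

View pics/s.png

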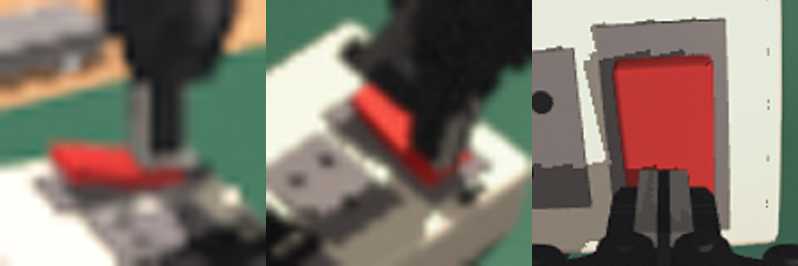

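```bash
python3 -m jog '[0,0,-20,0,0,0,0,-40,0,0,0,0,-40,0,0,0,0,-20,0,0,0,0,0,0,0,0,0,0,0,0]'; python3 - <<'E'
from h import *
look("wrist","t_wrist",("red_rocker_on","outlet_box"));look("side","t_side",("red_rocker_on","outlet_box"));look("scene","t_scene",("red_rocker_on","outlet_box"))
a=cv2.imread('pics/t_side.png')[150:200,300:350]; b=cv2.imread('pics/t_scene.png')[180:230,385:435]
c=cv2.imread('pics/t_wrist.png')[80:230,200:350]
cv2.imwrite('pics/t.png',np.hstack([cv2.resize(x,(266,266),interpolation=cv2.INTER_CUBIC) for x in(a,b,c)]))
E
```

```text
time: 16.75
tcp_pos: [644.8, 216.4, 140.4]
orientation: [0.773, 0.634, -0.001, -0.001]
force: [1.0, -0.3, -0.9]
finger_gap: 0.1
[644.8 216.4 140.4] [ 1.  -0.3 -0.9]
wrist red_rocker_on [([651.7, 220.2, 55.4], 0.86)]
wrist outlet_box [([610.1, 177.1, -3.3], 0.62)]
[643.6 215.9 138.2] [-0.  -0.9  0.4]
side red_rocker_on [([423.8, 500.7, 0.0], 0.69), ([655.4, 220.7, 47.1], 0.49)]
side outlet_box [([612.6, 179.7, -0.1], 0.57)]
[644.7 216.1 139.3] [0.6 0.4 0.3]
scene red_rocker_on [([652.9, 214.4, 52.1], 0.58)]
scene outlet_box [([608.5, 177.9, -7.5], 0.69), ([486.2, -297.6, 72.7], 0.59)]
```

View pics/t.png

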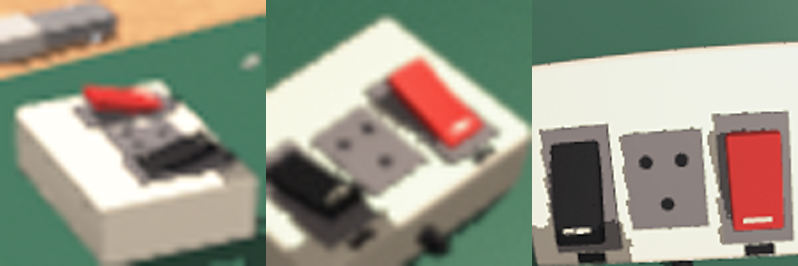

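```bash
python3 -m jog '[-20,-2,0,0,0,-40,-5,0,0,0,-45,-5,0,0,0,-45,-6,0,0,0,-45,-6,0,0,0,-45,-6,0,0,0,-45,-6,0,0,0,-45,-6,0,0,0,-45,-6,0,0,0,-45,-6,0,0,0,-45,-6,0,0,0,-40,-4,0,0,0]';python3 -m jog '[-20,0,0,0,0,0,0,0,0,0,0,0,0,0,0]'; python3 - <<'E'
from h import *
im,m=look("wrist","u_wrist",("start_top","stop_top","capacitor"))
s=arm.read_state();print(s['tcp_pos'],totool(np.array([478,-292.2,60])-s['tcp_pos']))
b,g,r=[im[:,:,i].astype(int) for i in range(3)]
k=((g>140)&(r<130)&(b<150)).astype(np.uint8)
n,l,st,ce=cv2.connectedComponentsWithStats(k)
for i in range(1,n):
    if st[i,4]>200: print(st[i],ce[i],atz(ray("wrist",m,*ce[i]),70).round(1))
E
```

```text
time: 18.4
tcp_pos: [483.3, -268.3, 141.7]
orientation: [0.773, 0.634, 0.0, 0.0]
force: [0.2, -0.1, -0.3]
finger_gap: -0.2
time: 18.7
tcp_pos: [480.2, -285.9, 141.3]
orientation: [0.774, 0.634, 0.0, -0.0]
force: [1.1, 0.3, -0.5]
finger_gap: 0.1
[ 480.2 -285.9  141.3] [ 1.1  0.3 -0.5]
wrist start_top [([485.0, -289.5, 69.3], 0.92)]
wrist stop_top [([497.4, -135.5, 72.0], 0.59)]
wrist capacitor [([494.6, -199.0, 47.3], 0.94)]
[ 480.5863571  -284.60269123  141.27704637] [-7.98999131 -1.03497411 81.27395326]
[  204    56   436   204 40355] [445.19226862 136.9099492 ] [ 443.7 -176.3   70. ]
[301 197  32  31 765] [316.73856209 212.34117647] [ 486.7 -292.7   70. ]
```

View pics/u_wrist.png

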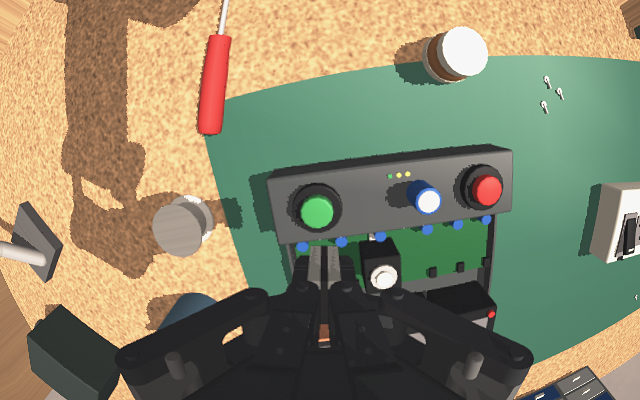

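```bash
python3 -m jog '[-8,0,25,0,0,0,0,30,0,0,0,0,20,0,0,0,0,10,0,0,0,0,0,0,0,0,0,0,0,0]'; python3 - <<'E'
from h import *
look("wrist","v_wrist",());look("side","v_side",());look("scene","v_scene",())
a=cv2.imread('pics/v_side.png')[220:280,345:405]; b=cv2.imread('pics/v_scene.png')[250:310,210:270]
c=cv2.imread('pics/v_wrist.png')[150:300,250:400]
cv2.imwrite('pics/v.png',np.hstack([cv2.resize(x,(266,266),interpolation=cv2.INTER_CUBIC) for x in(a,b,c)]))
E
```

```text
time: 19.5
tcp_pos: [479.5, -293.7, 57.1]
orientation: [0.773, 0.634, 0.0, 0.001]
force: [-0.4, -0.7, 0.4]
finger_gap: 0.3
[ 479.5 -293.7   57.1] [-0.4 -0.7  0.4]
[ 479.9 -294.2   57.6] [0.3 0.5 0.8]
[ 480.  -294.4   57.9] [ 1.   0.3 -0.6]
```

View pics/v.png

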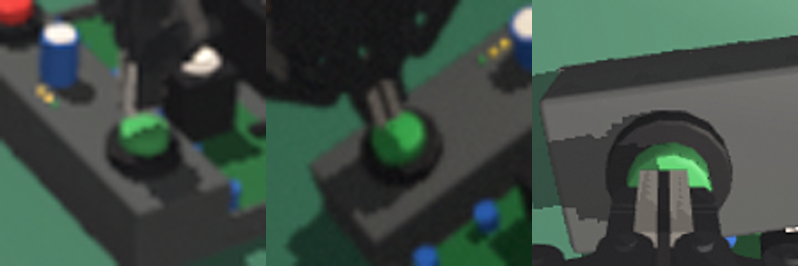

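```bash
python3 -m jog '[1,-1,6,0,0,0,0,5,0,0,0,0,0,0,0]'; python3 -m jog '[0,0,3,0,0,0,0,0,0,0]'; python3 -m jog '[0,0,3,0,0,0,0,0,0,0]'
```

```text
time: 19.95
tcp_pos: [477.1, -292.1, 44.5]
orientation: [0.773, 0.634, -0.0, -0.001]
force: [0.6, -0.7, 0.1]
finger_gap: 0.1
time: 20.15
tcp_pos: [477.9, -292.6, 42.2]
orientation: [0.773, 0.634, -0.0, -0.0]
force: [-0.6, 0.5, 1.1]
finger_gap: 0.3
time: 20.35
tcp_pos: [478.1, -292.8, 39.5]
orientation: [0.773, 0.634, 0.0, 0.0]
force: [-0.0, -0.2, 3.3]
finger_gap: -0.2
```

```bash
python3 -m jog '[0,0,3,0,0,0,0,0,0,0]'; python3 -m jog '[0,0,2,0,0,0,0,0,0,0]'; python3 -m jog '[0,0,1,0,0,0,0,0,0,0]'
```

```text
time: 20.55
tcp_pos: [478.3, -292.9, 36.6]
orientation: [0.773, 0.634, 0.0, 0.0]
force: [-0.4, 0.0, 5.5]
finger_gap: -0.1
time: 20.75
tcp_pos: [478.3, -292.9, 36.0]
orientation: [0.773, 0.634, -0.0, 0.0]
force: [-3.0, 2.3, 11.5]
finger_gap: -0.3
time: 20.95
tcp_pos: [478.3, -292.9, 35.9]
orientation: [0.773, 0.634, -0.0, -0.0]
force: [-4.7, 2.6, 16.9]
finger_gap: 0.1
```

Against its stop; hold 1.2 s more, check the picture, then release.

```bash
python3 -m jog '[0,0,0,0,0,0,0,0,0,0,0,0,0,0,0,0,0,0,0,0,0,0,0,0,0,0,0,0,0,0,0,0,0,0,0,0,0,0,0,0,0,0,0,0,0,0,0,0,0,0,0,0,0,0,0,0,0,0,0,0]'; python3 -m jog '[0,0,-20,0,0,0,0,-40,0,0,0,0,-45,0,0,0,0,-45,0,0,0,0,-10,0,0,0,0,0,0,0,0,0,0,0,0]'; python3 - <<'E'
from h import *
for c in ("wrist","side","scene"): look(c,"w_"+c,("start_top","stop_top","pin_top","red_rocker_on","black_rocker_on","outlet_box","capacitor"))
E
```

```text
time: 22.15
tcp_pos: [478.3, -292.9, 35.9]
orientation: [0.773, 0.634, -0.0, 0.0]
force: [-4.4, 2.6, 16.9]
finger_gap: 0.2
time: 22.85
tcp_pos: [476.9, -291.9, 191.7]
orientation: [0.773, 0.634, -0.0, -0.001]
force: [-0.2, -0.5, 0.4]
finger_gap: 0.3
[ 476.9 -291.9  191.7] [-0.2 -0.5  0.4]
wrist start_top [([488.6, -293.7, 71.2], 0.93), ([651.4, 218.4, 55.2], 0.29)]
wrist stop_top [([498.1, -140.0, 70.3], 0.61)]
wrist pin_top [([564.7, -246.4, 65.3], 0.73)]
wrist red_rocker_on [([648.8, 222.2, 51.1], 0.56)]
wrist black_rocker_on [([636.8, 124.6, 64.2], 0.82)]
wrist outlet_box [([613.0, 178.9, 1.3], 0.76), ([486.6, -292.7, 68.9], 0.66)]
wrist capacitor [([492.9, -201.8, 48.1], 0.83), ([640.0, 127.1, 60.8], 0.64)]
[ 477.6 -292.4  192.5] [-0.3 -0.9 -0.1]
side start_top [([482.0, -291.5, 72.9], 0.62), ([588.3, -220.4, 0.7], 0.6)]
side stop_top [([497.7, -137.0, 71.5], 0.39)]
side pin_top [([566.2, -245.7, 67.3], 0.58), ([624.6, -482.7, -0.7], 0.38)]
side red_rocker_on [([652.2, 221.2, 49.3], 0.57), ([645.3, 439.6, -1.7], 0.35)]
side black_rocker_on [([631.0, 129.6, 64.2], 0.48), ([587.8, -220.7, 2.1], 0.37)]
side outlet_box [([612.0, 181.9, -1.2], 0.81), ([656.6, 219.2, 48.3], 0.44)]
side capacitor [([492.2, -200.2, 48.6], 0.55)]
[ 478.  -292.6  193.5] [-0.2 -1.   0.1]
scene start_top [([487.9, -294.2, 70.0], 0.63), ([281.7, 301.6, 0.2], 0.15)]
scene stop_top [([495.8, -133.9, 75.6], 0.59), ([606.6, 175.5, -5.0], 0.3)]
scene pin_top [([566.7, -244.0, 65.0], 0.48)]
scene red_rocker_on [([486.5, -294.3, 69.7], 0.65), ([659.2, 215.7, 50.1], 0.54)]
scene black_rocker_on [([494.0, -203.7, 51.8], 0.73), ([638.3, 127.8, 61.4], 0.67)]
scene outlet_box [([608.3, 176.3, -5.6], 0.57)]
scene capacitor [([494.5, -199.3, 49.7], 0.42)]
```

View pics/w_wrist.png

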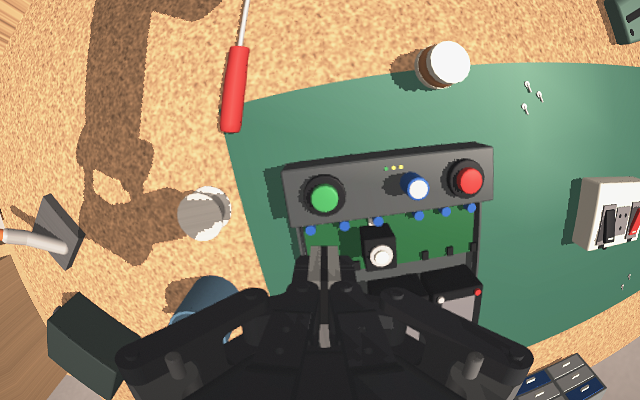

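View pics/w_scene.png

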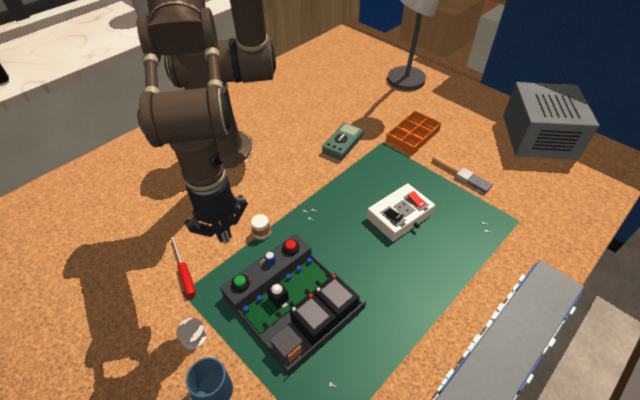

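View pics/w_side.png

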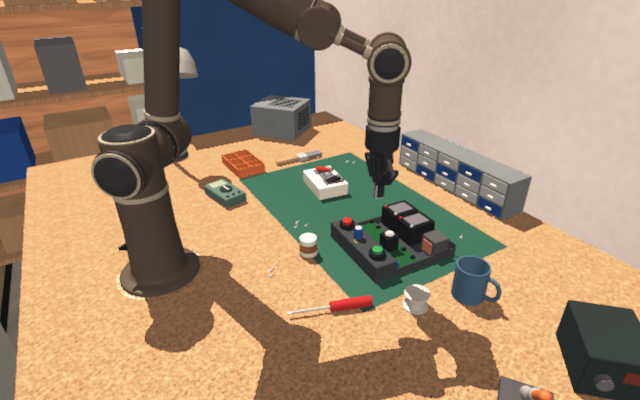

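```bash
python3 - <<'E'
from h import *
print([(np.round(d['xyz'],1),d['conf']) for d in arm.mark_of("scene","solder_spool")[:1]])
f=lambda n,y,x:cv2.resize(cv2.imread(f'pics/{n}.png')[y:y+50,x:x+50],(190,190),interpolation=2)
cv2.imwrite('pics/x.png',np.hstack([f('a_side',275,392),f('w_side',275,392),f('a_scene',310,170),f('w_scene',310,170)]))
E
```

```text
[(array([ 488. , -444.1,   -1.2]), 0.98)]
```

View pics/x.png

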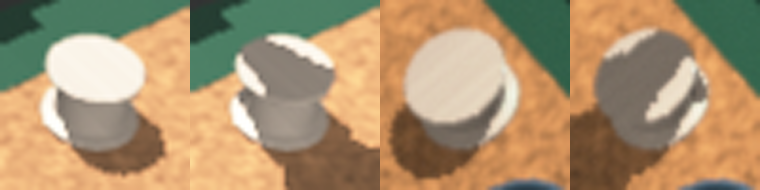

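It is only the arm's shadow on the spool; nothing has moved. Handing in.

```bash
python3 -c "
from cell import arm
print(arm.hand_in())"
```

```text
the job is handed in; nothing more can be done
None
```

I finished all three steps in order and handed the job in at about 24 s; the hand-in gave no verdict.

- **Reset pin:** pushed onto its stop with about 20 N. Afterwards the pictures show it nearly flush with its collar, and its marked height dropped from about 74 to 66 mm.
- **Red rocker:** pressed over to its stop with about 13 N. The end with the white line is down, at about 50–55 mm instead of 62 mm.
- **Start button:** pressed onto its stop with about 17 N and held there for 1.2 s or more, then released. It is back up at about 71 mm.

**Last checks:** the stop button and the black rocker still stand at their original heights. The outlet box and the capacitor are within the cameras' few millimetres of where they started. The other loose things look unmoved. The solder spool looked tilted in one picture, but a close-up showed it was only the arm's shadow. The arm stands clear, with the fingertips about 220 mm above the bench.

**What disagreed:** the real fingertips sat about 29 mm higher along the tool than the reported tool point, and about 7 mm to the side (tool y). The pin, rocker and button contacts all fitted that height difference, so I corrected for it. A few camera detections were plainly wrong, and I ignored them.

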